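# Put the washed boards away

### The job

First slide the steel pot across the counter, without lifting or tipping it, onto the ring mark until it rests against the wooden bumper. Then move every board from the wire drainer into the wooden rack: each stands upright, fully down and about centred in a slot of its own, thick boards in the wide slots and thin boards in the narrow ones. Leave the mug and the jar where they are; the pot must still be against the bumper on its mark at the end.

Things in the scene. Friction and masses are not known exactly. Their poses are not given: they have to be found in the camera images.
- pot: Open, empty, shallow steel pot on the counter, flat bottom, outer diameter 156 mm, wall 4 mm, floor 5 mm thick, 55 mm tall, 0.4 to 0.7 kg (takes about 3 to 12 N to slide), with two small loop handles (7 mm bar) reaching 107 mm from its axis along its +x and -x at a height of 48 mm. Origin: centre of its underside; z up.
- parking: Parking place of the pot, fixed: thin white ring, 156 mm diameter, flat on the counter (origin: its centre) and a straight wooden bumper, 150 mm long (y), 22 mm thick, 30 mm high, its near face 78 mm from the origin towards +x. A pot touching the middle of the bumper stands exactly on the ring. x points from ring to bumper, roughly away from the robot.
- drainer: Wire dish drainer, fixed, left or right of the pot: grey tray 230 mm (x) by 120 mm (y), 8 mm thick, with four standing places at x = -87, -29, 29 and 87 mm, each between two steel hoops (gap 24 mm, 90 mm long along y, tops 58 mm above the counter). Boards stand on the tray. Origin: centre of its underside.
- rack: Light wooden board rack, fixed: base 230 mm (x) by 120 mm (y), 8 mm thick, with upright fins (tops 55 mm above the counter) that form four slots, from the robot outward wide, narrow, wide, narrow, 58 mm apart. Stands on the other side of the pot from the drainer. Origin: centre of its underside; its x runs across the slots, its y along them.
- wide1 (a point): Middle of the floor of the wide slot nearest the robot in the rack, 8 mm above the table. Slot 23 mm wide (along x), between two wooden fins 6 mm thick, 90 mm long (along y) and 47 mm high above this floor, open at both ends. z up.
- wide2 (a point): Middle of the floor of the other wide slot (third from the robot) in the rack, 8 mm above the table. Slot 23 mm wide (along x), between two wooden fins 6 mm thick, 90 mm long (along y) and 47 mm high above this floor, open at both ends. z up.
- narrow1 (a point): Middle of the floor of the narrow slot second from the robot in the rack, 8 mm above the table. Slot 15 mm wide (along x), between two wooden fins 6 mm thick, 90 mm long (along y) and 47 mm high above this floor, open at both ends. z up.
- narrow2 (a point): Middle of the floor of the narrow slot farthest from the robot in the rack, 8 mm above the table. Slot 15 mm wide (along x), between two wooden fins 6 mm thick, 90 mm long (along y) and 47 mm high above this floor, open at both ends. z up.
- thick1: Thick wooden chopping board, 18 mm thick (its x), 150 mm wide (its y), 140 mm tall (its z); about 0.27 kg. Origin: middle of its lower edge face. Starts standing upright in one of the drainer's four places. May be absent.
- thick2: Thick wooden chopping board, 18 mm thick (its x), 150 mm wide (its y), 140 mm tall (its z); about 0.27 kg. Origin: middle of its lower edge face. Starts standing upright in one of the drainer's four places. May be absent.
- thin1: Thin white plastic breakfast board, 10 mm thick (its x), 150 mm wide (its y), 120 mm tall (its z); about 0.17 kg. Origin: middle of its lower edge face. Starts standing upright in one of the drainer's four places. May be absent.
- thin2: Thin white plastic breakfast board, 10 mm thick (its x), 150 mm wide (its y), 120 mm tall (its z); about 0.17 kg. Origin: middle of its lower edge face. Starts standing upright in one of the drainer's four places. May be absent.
- mug: White mug beyond the work, 76 mm diameter, 90 mm tall; to be left alone. Origin: centre of its underside.
- jar: Glass jar with a steel cap beyond the work, 64 mm diameter, 100 mm tall; to be left alone. Origin: centre of its underside.
Things that resemble listed ones, but are neither listed nor needed, are in the scene too. What is shaped like the thin1 but green or red is not meant.

How it is judged:
On the way:
1. the pot rests against the bumper on its ring mark while all boards are still in the drainer (x of pot in the frame of parking between -0.006 and 0.006 m and y of pot in the frame of parking between -0.02 and 0.02 m and angle between pot's own z axis and vertical below 0.06 rad and linear speed of pot below 0.02 m/s and distance of each of thick1, thick2, thin1, thin2 from where it was at the start of the episode below 0.04 m), for 0.2 s.
At the end, for the whole second after the job is handed in: Pot upright at rest within 6 mm of touching the bumper, 20 mm of the ring centre sideways; every board present at rest, upright within 0.12 rad, on the floor (5 mm) of its own slot, 8 mm across and 30 mm along: thick in wide, thin in narrow (x of pot in the frame of parking between -0.006 and 0.006 m and y of pot in the frame of parking between -0.02 and 0.02 m and angle between pot's own z axis and vertical below 0.06 rad and linear speed of each of pot, thick1, thick2, thin1, thin2 below 0.02 m/s and angle between each of thick1, thick2, thin1, thin2's own z axis and vertical below 0.12 rad and ((x of thick1 in the frame of wide1 between -0.008 and 0.008 m and y of thick1 in the frame of wide1 between -0.03 and 0.03 m and z of thick1 in the frame of wide1 between -0.006 and 0.005 m) or (x of thick1 in the frame of wide2 between -0.008 and 0.008 m and y of thick1 in the frame of wide2 between -0.03 and 0.03 m and z of thick1 in the frame of wide2 between -0.006 and 0.005 m)) and ((x of thick2 in the frame of wide1 between -0.008 and 0.008 m and y of thick2 in the frame of wide1 between -0.03 and 0.03 m and z of thick2 in the frame of wide1 between -0.006 and 0.005 m) or (x of thick2 in the frame of wide2 between -0.008 and 0.008 m and y of thick2 in the frame of wide2 between -0.03 and 0.03 m and z of thick2 in the frame of wide2 between -0.006 and 0.005 m)) and ((x of thin1 in the frame of narrow1 between -0.008 and 0.008 m and y of thin1 in the frame of narrow1 between -0.03 and 0.03 m and z of thin1 in the frame of narrow1 between -0.006 and 0.005 m) or (x of thin1 in the frame of narrow2 between -0.008 and 0.008 m and y of thin1 in the frame of narrow2 between -0.03 and 0.03 m and z of thin1 in the frame of narrow2 between -0.006 and 0.005 m)) and ((x of thin2 in the frame of narrow1 between -0.008 and 0.008 m and y of thin2 in the frame of narrow1 between -0.03 and 0.03 m and z of thin2 in the frame of narrow1 between -0.006 and 0.005 m) or (x of thin2 in the frame of narrow2 between -0.008 and 0.008 m and y of thin2 in the frame of narrow2 between -0.03 and 0.03 m and z of thin2 in the frame of narrow2 between -0.006 and 0.005 m))).
It fails at once if the pot is lifted or tipped (height (world z) of pot above 0.012 m or angle between pot's own z axis and vertical above 0.2 rad).
It fails at once if the mug or the jar is displaced by more than 30 mm or knocked over (distance of any of mug, jar from where it was at the start of the episode above 0.03 m or angle between any of mug, jar's own z axis and vertical above 0.3 rad).
Of thick1, thick2, thin1, thin2 only 3 to 4 are there at a start; the rules pass over those that are not, and their reading is None.
At some moment in a run one of pot may be knocked a few centimetres aside while the robot is not near it.
It also fails if it takes over 210 s, if anything falls off the work surface, if the arm or the gripper's body presses on something with over 40 N, if the wrist force passes 120 N, or if a joint passes its speed limit or range.

### The arm

A 6-joint arm with a two-finger parallel gripper is mounted at the origin on the work surface. World frame = base frame: x ahead of the robot, y to its left, z up, the work surface at z = 0. Lengths are in m, angles in rad, forces in N, time in s.
With the tool pointing down it reaches from about 0.3 to 0.875 m from the base axis. Payload 6.4 kg.
Tool frame: the origin (TCP) lies on the centre line of the jaws, within the pads' length; the fingertips stand 8 mm ahead of it and the grasp point (between the pads) lies 11 mm behind it; z points along the fingers, y is the line along which they close (so a half turn about z gives the same grasp; the last joint's range is limited). The gripper opens to 85 mm and grips with 20 to 120 N. Pads are 22 mm wide; open, the fingers measure 114 mm over their backs; the gripper's body (76 mm by 85 mm) begins 54 mm behind the grasp point. The pads swing forward as they close: fully open they stand 13 mm farther back than shut.
Start: joints at [-1.331, 0.181, 1.607, -0, 1.354, -0.206], TCP at [0.248, -0.519, 0.239] pointing down, gripper open.
Joint ranges: [-2.99, 2.99], [-0.89, 2.07], [0.3, 2.58], [-1.14, 4.28], [0, 2.63], [-3.12, 3.12]. Speed limits (rad/s): [2.57, 2.57, 3.01, 3.14, 3.14, 3.14].

### API

Orientations are given as a unit quaternion [w, x, y, z].
In Python, from bench import ctrl gives the robot as it stands.
- The arm moves only by the shell command python3 -m handwheel 'ROWS' [OPENING]. ROWS is JSON, a list that holds one entry, the list of rows, each a list of 4 numbers: the shift along the tool's x, y, z each as a share of 20 cm, from -1 to 1, then the turn about the tool's z as a share of 1.5 rad, from -1 to 1. In form: [[[x, y, z, twist], ...]]. A call has 1 to 10 rows; each row is the pose to reach, as a shift and turn from the pose commanded when the call began, along the tool's axes at that moment; what a row does not reach only later rows make up. A row lasts 1/8 s, in which the tool goes at most 62.5 mm and 10.7 degrees, less where a joint would pass 70% of its speed; a pose out of reach is approached as far as the arm can. A call with a number of a shift or a turn outside -1 to 1 is refused whole. A call with a gripper value outside its range is refused whole. OPENING is the finger opening in mm, from 0 to 85.4, set as the call begins (- or left out, the last holds). The fingers move at their own pace and stop on an object; the grip force is fixed at half the most. Time passes only in rows, so rows that repeat a pose let the fingers close. It gives the time, the measured TCP pose, the force, the opening and the grip force at its end, in the units of the state.
- ctrl.get_obs(): the state, without advancing time (a new reading comes with each control period).
- ctrl.camera(name): name is "scene" or "top" or "wrist"; returns a dict with "color" (400x640x3 uint8, red, green, blue), "range_z" (400x640 float32, m along the optical axis (not along the pixel's ray), 0 where there is no reading), "K" (3x3 intrinsics, pixels), "pose" (4x4, takes a point from camera to world coordinates); the wrist camera has in their place "T_tool_cam" (4x4, takes a point from camera to tool coordinates, whose origin is the TCP and whose axes are the flange's). Camera axes: x right, y down, z forward; pixel columns grow to the right and rows downward; lengths in m; the calibration is good to about 2 mm. The wrist camera is an equidistant fisheye: a pixel r from the principal point sees the ray r / f radians off the axis. A picture is of the moment at which its call begins: read the wrist's pose just before it.
- ctrl.hand_in(): hands the job in; it is judged then, once.
The state is a dict: "time_s": time; "q": joint angles; "dq": joint speeds; "joint_efforts": joint torques, N m; "eef_pos": TCP position; "eef_rot": TCP orientation; "wrist_force": force on the tool from outside, world axes, zero at the start; "torque": the same for the moment, N m; "opening": opening from 0.0 (shut) to 1.0 (fully open); "grasp_force": force on a finger pad.
Only numpy, scipy, OpenCV 4.12 (cv2) and the standard library are available. Lean on these libraries where they do the work, as an engineer would, in place of code of your own. Each camera call takes 0.05 s, during which the arm holds its last target. There are 200 camera calls.

## Working session

There is one attempt and no reset: what is moved stays moved. The work goes in short steps, Python scripts to look and compute and a shell command to move; the robot and the scene stay as the last step left them, time stands still between calls to the robot, and variables do not carry over. Pictures are saved under pics/ and viewed, at most 14 in all, crops included, and the job is handed in when it is done.

```bash
mkdir -p pics; ls
python3 - <<'E'
from bench import ctrl
import cv2,numpy as np
o=ctrl.get_obs(); print({k:np.round(v,3).tolist() for k,v in o.items()})
for n in ["top","scene"]:
    c=ctrl.camera(n); np.savez(f"pics/{n}0.npz",**c); cv2.imwrite(f"pics/{n}0.png",c["color"][:,:,::-1]); print(n,c["K"].tolist(),np.round(c["pose"],4).tolist())
E
```

```text
pics
{'time_s': 0.0, 'q': [-1.331, 0.182, 1.608, -0.0, 1.354, -0.206], 'dq': [0.0, 0.001, 0.001, -0.0, -0.001, 0.001], 'joint_efforts': [-0.001, -44.488, -35.134, -0.0, 0.009, -0.0], 'eef_pos': [0.248, -0.518, 0.238], 'eef_rot': [-0.001, 0.975, 0.221, -0.0], 'wrist_force': [0.247, -0.86, -1.183], 'torque': [0.018, -0.004, -0.009], 'grasp_force': 0.0, 'opening': 1.005}
top [[422.78695229514847, 0.0, 321.54763147542053], [0.0, 422.78695229514847, 201.835539336693], [0.0, 0.0, 1.0]] [[-0.0185, -0.9953, 0.0946, 0.4287], [-0.9998, 0.0174, -0.0125, 0.11], [0.0108, -0.0948, -0.9954, 1.1982], [0.0, 0.0, 0.0, 1.0]]
scene [[503.90034350467124, 0.0, 311.59375148643403], [0.0, 503.90034350467124, 200.6738112360839], [0.0, 0.0, 1.0]] [[-0.0305, 0.7339, -0.6786, 1.4376], [0.9995, 0.0213, -0.0218, 0.1304], [-0.0016, -0.6789, -0.7342, 1.0035], [0.0, 0.0, 0.0, 1.0]]
```

View pics/top0.png

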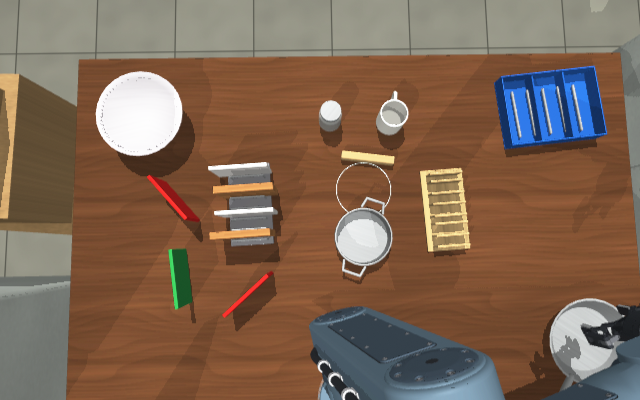

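View pics/scene0.png

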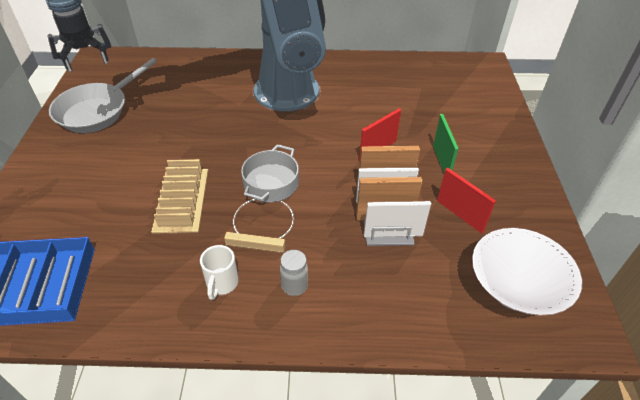

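The pictures show the pot at (362,237) in the top view, its ring at (363,188) and bumper at (367,158). The drainer with 4 boards (thin, thick, thin, thick from far to near) is at (245,203). The rack is at (445,210), the jar at (330,115) and the mug at (392,117).

```bash
cat > h.py <<'E'
import numpy as np,cv2
from scipy.spatial.transform import Rotation as R
def cloud(c):
    K,T=c["K"],c["pose"]; v,u=np.mgrid[:400,:640]; d=c["range_z"]
    P=np.stack([(u-K[0,2])/K[0,0]*d,(v-K[1,2])/K[1,1]*d,d],-1)
    return P@T[:3,:3].T+T[:3,3]
def pix(c,u,v,z):
    K,T=c["K"],c["pose"]; r=T[:3,:3]@np.array([(u-K[0,2])/K[0,0],(v-K[1,2])/K[1,1],1]); t=T[:3,3]
    return t+r*(z-t[2])/r[2]
def proj(c,p):
    K,T=c["K"],c["pose"]; q=T[:3,:3].T@(np.asarray(p)-T[:3,3]); return K[:2,:2]@(q[:2]/q[2])+K[:2,2]
def rect(P):
    (c,s,a)=cv2.minAreaRect((P[:,:2]*1000).astype(np.float32)); return np.round(c,1),np.round(s,1),round(a,1)
E
python3 - <<'E'
import numpy as np,cv2
from h import *
c=dict(np.load("pics/top0.npz")); P=cloud(c); z=P[...,2]
cv2.imwrite("pics/crop0.png",cv2.resize(c["color"][145:285,200:480,::-1],None,fx=2.85,fy=2.85,interpolation=cv2.INTER_CUBIC))
print("table z",np.median(z[280:300,100:160]),np.median(z[220:240,290:325]))
m=np.zeros(z.shape,bool); m[150:260,195:290]=1
def comps(mask,minn=15):
    n,l,s,_=cv2.connectedComponentsWithStats(mask.astype(np.uint8))
    for i in range(1,n):
        if s[i,4]>=minn: print(s[i].tolist(),rect(P[l==i]),round(P[l==i][:,2].mean(),4))
print("boards");comps(m&(z>0.105)&(z<.16))
m[:]=0;m[160:260,410:480]=1
print("rack fins");comps(m&(z>0.04)); print("rack all");comps(m&(z>0.004))
m[:]=0;m[195:280,325:400]=1
a=P[m&(z>0.045)&(z<.07)]; print("pot",a.shape,rect(a)); 
m[:]=0;m[145:170,335:400]=1; print("bumper");comps(m&(z>0.02))
E
```

```text
table z 0.0003768378583294263 0.000536064940278913
boards
[208, 162, 60, 9, 316] (array([627.8, 310.5]), array([ 10.7, 150.1]), 3.1) 0.125
[213, 182, 62, 13, 565] (array([569.5, 293.3]), array([ 19. , 149.1]), 3.0) 0.143
[214, 207, 60, 8, 274] (array([512.3, 294.8]), array([ 10.5, 149.2]), 2.7) 0.1265
[209, 228, 63, 11, 475] (array([454.6, 302.2]), array([ 18. , 151.2]), 3.0) 0.1466
rack fins
[428, 170, 35, 6, 98] (array([538.1, -83.7]), array([ 36. , 443.4]), 24.8) 0.0651
[429, 178, 34, 6, 94] (array([525.7, -84.7]), array([ 31.5, 433.9]), 22.3) 0.0777
[431, 190, 34, 5, 87] (array([ 559.7, -249.7]), array([ 6.1, 89.1]), 3.7) 0.0542
[432, 200, 34, 5, 85] (array([ 530.8, -251. ]), array([ 6.2, 88.3]), 3.5) 0.0543
[433, 212, 34, 5, 82] (array([ 498. , -253.3]), array([ 6.3, 89. ]), 3.7) 0.0544
[434, 220, 34, 5, 79] (array([ 477. , -254.3]), array([ 5.9, 88.9]), 3.5) 0.0548
[435, 232, 34, 5, 78] (array([ 444.1, -256.3]), array([ 6. , 88.2]), 3.4) 0.0552
[436, 243, 35, 4, 79] (array([ 415.2, -259. ]), array([ 6.1, 89.3]), 3.6) 0.0548
rack all
[419, 168, 53, 83, 3411] (array([ 512.3, -104.3]), array([232.6, 434.3]), 2.0) 0.023
pot (511, 3) (array([442.5, -15.2]), array([203.8, 154.6]), 12.2)
bumper
[341, 150, 54, 14, 440] (array([587.6,  42. ]), array([128.6, 320.7]), 45.0) 0.038
```

View pics/crop0.png

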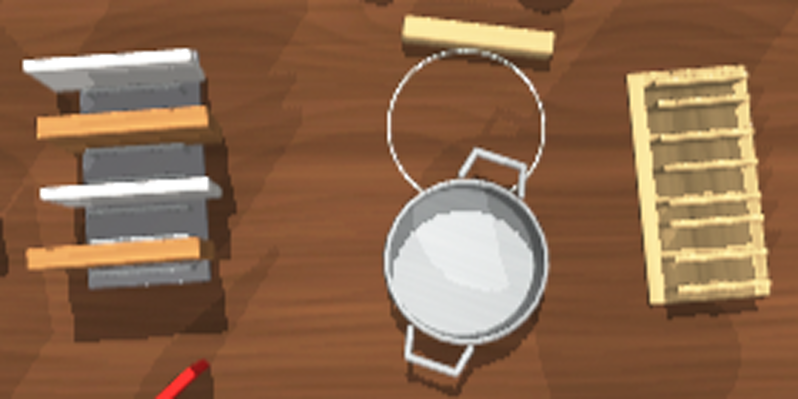

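```bash
cat >> h.py <<'E'
from scipy.optimize import least_squares
def potfit(c,cx=None):
    # circle of the rim (outer radius 78 mm, z=.055) from cloud
    P=cloud(c); z=P[...,2]; m=(z>.047)&(z<.062)&(abs(P[...,1]-.02)<.14)&(P[...,0]>.3)&(P[...,0]<.62)
    a=P[m][:,:2]; f=lambda p: np.hypot(*(a-p[:2]).T)-.0765
    p=least_squares(f,a.mean(0),loss="soft_l1",f_scale=.002).x
    r=f(p); return p,(abs(r)<.004).sum(),len(a)
E
python3 - <<'E'
from h import *
c=dict(np.load("pics/top0.npz")); P=cloud(c);z=P[...,2]
print("pot",potfit(c))
S=2.85
g=lambda x,y,zz:pix(c,200+(x+.5)/S-.5,145+(y+.5)/S-.5,zz)
# ring extreme pixels in crop: left, right, top
q=[g(*p,0)[:2] for p in [(389,124),(544,124),(470,50),(414,70),(528,75),(400,165),(536,165)]]
q=np.array(q); s=least_squares(lambda p:np.hypot(*(q-p).T)-.078,q.mean(0)); print("ring",s.x,s.fun.round(4))
print("bumper top near corners",g(404,42,.03),g(552,54,.03))
m=np.zeros(z.shape,bool);m[145:170,335:400]=1; a=P[m&(z>.022)&(z<.034)]; print("bumper",rect(a))
E
```

```text
pot (array([ 0.44316384, -0.01454284]), np.int64(303), 487)
ring [ 0.57777259 -0.02626354] [ 0.0008 -0.0011 -0.0008 -0.0001  0.0024  0.0006  0.0007]
bumper top near corners [0.65824723 0.03741721 0.03      ] [ 0.6438886  -0.10804433  0.03      ]
bumper (array([665.8, -35.7]), array([149.3,  23. ]), 82.5)
```

```bash
cat > to.py <<'E'
# python3 to.py x y z heading_deg : shares for the next call from the measured pose; prints state and force
import sys; from h import *; from bench import ctrl
o=ctrl.get_obs(); q=o["eef_rot"]; M=R.from_quat([*q[1:],q[0]]).as_matrix(); p=np.array(o["eef_pos"])
a=np.degrees(np.arctan2(M[1,0],M[0,0])); x,y,z,h=map(float,sys.argv[1:5])
d=M.T@(np.array([x,y,z])-p)
print("t",round(o["time_s"],2),"pos",p.round(4),"head",a.round(2),"tilt",np.degrees(np.arccos(-M[2,2])).round(2),"F",np.round(o["wrist_force"],1),"open",round(o["opening"],3))
print("shares",(d/.2).round(4),"twist",round(np.radians(a-h)/1.5,4),"mm",(d*1000).round(1))
E
python3 -m handwheel '[[[1,-0.91,0,-0.687],[1,-0.91,0,-0.687],[1,-0.91,0,-0.687],[1,-0.91,0,-0.687],[1,-0.91,0,-0.687],[1,-0.91,0,-0.687],[1,-0.91,0,-0.687],[1,-0.91,0,-0.687],[1,-0.91,0,-0.687]]]' 0; python3 to.py .463 -.016 .15 84.5
```

```text
time_s: 1.23
eef_pos: [0.3497, -0.2687, 0.2391]
eef_rot: [-0.0, 0.74, 0.672, 0.0]
wrist_force: [0.3, 0.4, 0.3]
opening: -0.002
grasp_force: 0.0
t 1.23 pos [ 0.3497 -0.2687  0.2391] head 84.48 tilt 0.02 F [0.3 0.4 0.3] open -0.002
shares [1.3118 0.4424 0.446 ] twist -0.0002 mm [262.4  88.5  89.2]
```

```bash
python3 -m handwheel '[[[1,0.44,0,0],[1,0.44,0,0],[1,0.44,0,0],[1,0.44,0,0],[1,0.44,0.3,0],[1,0.44,0.3,0]]]' >/dev/null; python3 to.py .463 -.016 .10 84.5
python3 - <<'E'
from h import *; from bench import ctrl
c=ctrl.camera("top"); print(potfit(c))
E
```

```text
t 1.98 pos [ 0.4533 -0.0759  0.1755] head 84.58 tilt 0.55 F [-0.   0.5 -0.2] open 0.002
shares [0.3018 0.0235 0.3781] twist 0.001 mm [60.4  4.7 75.6]
(array([ 0.44270757, -0.01571025]), np.int64(210), 393)
```

Pot unchanged. Go over its interior and down to about 9 mm above its floor.

```bash
python3 -m handwheel '[[[0.3,0.02,0,0],[0.3,0.02,0,0],[0.3,0.02,0.38,0],[0.3,0.02,0.38,0],[0.3,0.02,0.38,0],[0.3,0.02,0.38,0]]]' >/dev/null;  python3 to.py .463 -.016 .022 84.5
```

```text
t 2.77 pos [ 0.4676 -0.0192  0.1054] head 84.54 tilt 0.19 F [-0.1 -0.5 -0.1] open -0.001
shares [ 0.0139 -0.0259  0.417 ] twist 0.0004 mm [ 2.8 -5.2 83.4]
```

```bash
python3 -m handwheel '[[[0.014,-0.02,0.2,0],[0.014,-0.02,0.3,0],[0.014,-0.02,0.4,0],[0.014,-0.02,0.415,0],[0.014,-0.02,0.415,0]]]' >/dev/null;  python3 to.py .478 -.018 .022 84.5
python3 -m handwheel '[[[0,0.04,0,0],[0,0.08,0,0],[0,0.11,0,0],[0,0.13,0,0],[0,0.15,0,0]]]'; python3 to.py .6 -.028 .022 84.5
```

```text
t 3.4 pos [ 0.4634 -0.0155  0.0215] head 84.58 tilt 0.11 F [-0.2 -0.6 -0.7] open 0.003
shares [-0.0058  0.0737 -0.0022] twist 0.0009 mm [-1.2 14.7 -0.4]
time_s: 4.03
eef_pos: [0.4922, -0.0178, 0.0202]
eef_rot: [-0.0, 0.74, 0.673, -0.0]
wrist_force: [-3.7, -0.1, 2.0]
opening: -0.003
grasp_force: 1.4
t 4.03 pos [ 0.4922 -0.0178  0.0202] head 84.59 tilt 0.04 F [-3.7 -0.1  2. ] open -0.003
shares [ 1.000e-04  5.413e-01 -9.600e-03] twist 0.001 mm [  0.  108.3  -1.9]
```

```bash
python3 -m handwheel '[[[0,0.05,0,0],[0,0.1,0,0],[0,0.16,0,0],[0,0.22,0,0],[0,0.28,0,0],[0,0.34,0,0],[0,0.4,0,0],[0,0.46,0,0],[0,0.5,0,0],[0,0.5,0,0]]]'; python3 to.py .625 -.029 .022 84.5;python3 - <<'E'
from h import *; from bench import ctrl
c=ctrl.camera("top"); print(potfit(c)); cv2.imwrite("pics/top1.png",cv2.resize(c["color"][140:290,280:480,::-1],None,fx=3,fy=3))
E
```

```text
time_s: 5.28
eef_pos: [0.5911, -0.0271, 0.02]
eef_rot: [-0.001, 0.74, 0.673, -0.001]
wrist_force: [-4.0, 0.6, 5.8]
opening: -0.005
grasp_force: 3.2
t 5.28 pos [ 0.5911 -0.0271  0.02  ] head 84.6 tilt 0.15 F [-4.   0.6  5.8] open -0.005
shares [ 0.0064  0.1698 -0.0102] twist 0.0011 mm [ 1.3 34.  -2. ]
(array([ 0.54016613, -0.02012214]), np.int64(111), 112)
```

View pics/top1.png

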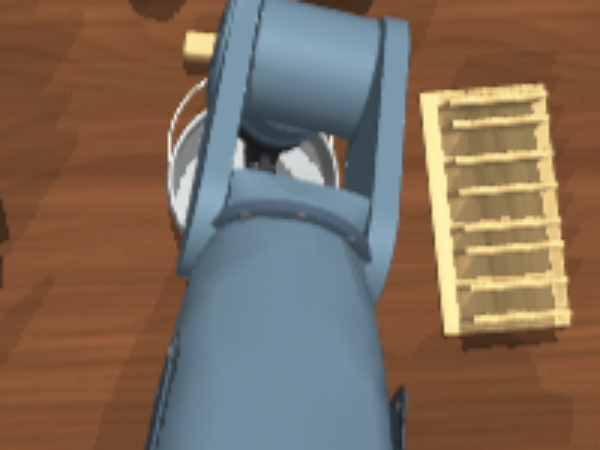

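The arm hides part of the pot at (255,150); its edge is still about 35 mm short of the bumper. Push on, the last millimetres slowly.

```bash
python3 -m handwheel '[[[0,0.05,0,0],[0,0.1,0,0],[0,0.15,0,0],[0,0.16,0,0],[0,0.17,0,0],[0,0.175,0,0],[0,0.175,0,0]]]'; python3 to.py .629 -.03 .022 84.5
python3 - <<'E'
from h import *; from bench import ctrl
c=ctrl.camera("top"); print(potfit(c))
E
python3 -m handwheel '[[[0,0.01,0,0],[0,0.02,0,0],[0,0.02,0,0]]]'
```

```text
time_s: 6.2
eef_pos: [0.625, -0.0303, 0.0199]
eef_rot: [-0.001, 0.74, 0.673, -0.001]
wrist_force: [-7.3, 1.5, 6.0]
opening: 0.002
grasp_force: 4.5
t 6.2 pos [ 0.625  -0.0303  0.0199] head 84.6 tilt 0.21 F [-7.3  1.5  6. ] open 0.002
shares [ 0.0031  0.0195 -0.0104] twist 0.0012 mm [ 0.6  3.9 -2.1]
(array([ 0.57087582, -0.02328449]), np.int64(87), 96)
time_s: 6.62
eef_pos: [0.628, -0.0305, 0.0197]
eef_rot: [-0.002, 0.74, 0.673, -0.002]
wrist_force: [-10.8, 0.9, 7.8]
opening: -0.005
grasp_force: 6.4
```

```bash
python3 -m handwheel '[[[0,0.01,0,0],[0,0.01,0,0],[0,0.01,0,0]]]';python3 -m handwheel '[[[0,0.01,0,0],[0,0.01,0,0],[0,0.01,0,0]]]'
```

```text
time_s: 7.0
eef_pos: [0.6286, -0.0305, 0.0195]
eef_rot: [-0.003, 0.74, 0.673, -0.003]
wrist_force: [-16.7, 0.2, 12.1]
opening: 0.004
grasp_force: 9.1
time_s: 7.38
eef_pos: [0.6299, -0.0303, 0.0194]
eef_rot: [-0.004, 0.74, 0.673, -0.003]
wrist_force: [-19.8, 1.5, 13.1]
opening: -0.003
grasp_force: 10.5
```

```bash
python3 -m handwheel '[[[0,-0.1,0,0],[0,-0.15,0,0],[0,-0.15,-0.2,0],[0,-0.15,-0.5,0],[0,-0.15,-0.8,0],[0,-0.15,-1,0],[0.3,-0.15,-1,0],[0.6,-0.15,-1,0],[1,-0.15,-1,0],[1,-0.15,-1,0]]]' 40 >/dev/null; python3 to.py .454 .302 .22 93;python3 - <<'E'
from h import *; from bench import ctrl
c=ctrl.camera("top"); p,n,N=potfit(c); print(p,n,N); d=p-[.5778,-.0263]; th=np.radians(-6.2); print("in parking mm",1000*d@[[np.cos(th),-np.sin(th)],[np.sin(th),np.cos(th)]])
cv2.imwrite("pics/top2.png",cv2.resize(c["color"][140:290,270:470,::-1],None,fx=4,fy=4))
E
```

```text
t 8.62 pos [0.6235 0.1742 0.2203] head 84.8 tilt 0.07 F [ 0.2 -0.8  0.2] open 0.466
shares [ 0.5595 -0.9021  0.0011] twist -0.0954 mm [ 111.9 -180.4    0.2]
[ 0.57111772 -0.01874154] 156 304
in parking mm [-7.459503    6.79257068]
```

View pics/top2.png

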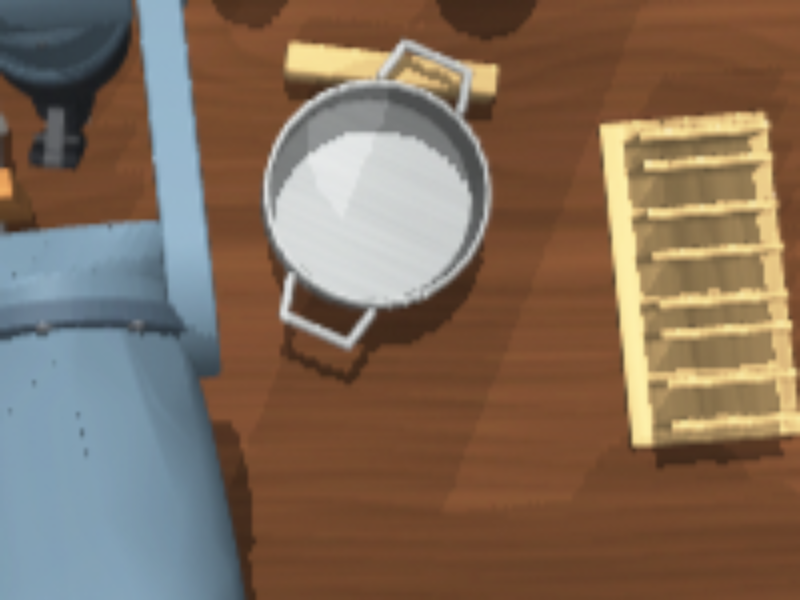

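Run:
```python
from h import *; from bench import ctrl
c=ctrl.camera("top"); g=lambda u,v:pix(c,270+(u+.5)/4-.5,140+(v+.5)/4-.5,.055)[:2]
q=np.array([g(*p) for p in [(264,190),(491,190),(340,85),(420,86),(320,297),(385,306),(440,290),(285,120),(474,130),(277,250)]])
s=least_squares(lambda p:np.hypot(*(q-p[:2]).T)-p[2],[*q.mean(0),.078],loss="soft_l1",f_scale=.001); print(s.x,s.fun.round(4))
th=np.radians(-6.2);A=np.array([[np.cos(th),-np.sin(th)],[np.sin(th),np.cos(th)]])
p=s.x[:2];print("vs ring",1000*(p-[.5778,-.0263])@A)
b=np.array([g2 for g2 in [pix(c,270+288/4,140+87/4,.03)[:2],pix(c,270+494/4,140+103/4,.03)[:2]]]); print(b); n=b[0]-b[1]; n=np.array([n[1],-n[0]])/np.hypot(*n); print("normal",n,"gap mm",1000*(abs((b[0]-p)@n)-.078))
P=cloud(c); m=np.zeros(P.shape[:2],bool); m[145:170,335:398]=1; a=P[m&(P[...,2]>.027)&(P[...,2]<.033)]; print(len(a),rect(a))
```

```text
[ 0.57427128 -0.02044128  0.07891472] [-0.0019 -0.0009 -0.001   0.0005  0.0029 -0.0009  0.0002  0.0009  0.0006
  0.0002]
vs ring [-4.14081939  5.44334828]
[[ 0.65157777  0.03597089]
 [ 0.63784146 -0.10822942]]
normal [ 0.99549355 -0.09482929] gap mm -6.391411695077981
291 (array([653.3, -34.3]), array([149.2,  47.5]), 82.7)
```

Run:
```python
from h import *; from bench import ctrl
c=ctrl.camera("scene"); x0,y0,S=210,140,6
im=cv2.resize(c["color"][y0:y0+110,x0:x0+110,::-1],None,fx=S,fy=S,interpolation=cv2.INTER_CUBIC)
# predicted outlines for the ideal parked pot, and the bumper top, as dots
th=np.radians(-6.0); A=np.array([[np.cos(th),-np.sin(th)],[np.sin(th),np.cos(th)]]); o=np.array([.5778,-.0263])
def dot(l,z,col):
    u=proj(c,[*(o+A@l),z]); u=((u-[x0,y0]+.5)*S-.5).astype(int); cv2.circle(im,tuple(map(int,u)),1,col,-1)
for t in np.arange(0,6.28,.04): dot([.078*np.cos(t),.078*np.sin(t)],.055,(0,255,0))
for y in np.linspace(-.075,.075,60): dot([.078,y],.03,(0,0,255)); dot([.1,y],.03,(0,0,255))
cv2.imwrite("pics/scene2.png",im[:600])
```

```text
(no output)
```

View pics/scene2.png

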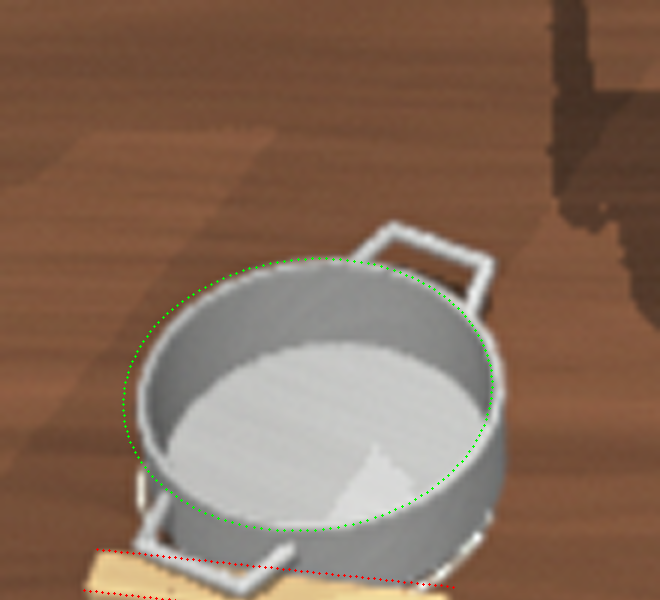

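The scene view shows the pot's rim on the predicted parked outline along x (rim bottom at (310,528)) and about 5 mm to +y, well within 20 mm. It rests against the bumper, so on to the boards: first the near thick one.

```bash
python3 -m handwheel '[[[0.56,-0.9,0,-0.095],[0.56,-0.9,0,-0.095],[0.56,-0.9,0,-0.095],[0.56,-0.9,0,-0.095],[0.56,-0.9,0,-0.095],[0.56,-0.9,0,-0.095],[0.56,-0.9,0,-0.095]]]' >/dev/null; python3 to.py .4546 .302 .12 93
```

```text
t 9.65 pos [0.4562 0.2978 0.2203] head 92.62 tilt 0.02 F [-0.3  0.1  0.2] open 0.467
shares [ 0.0216 -0.0073  0.5013] twist -0.0044 mm [  4.3  -1.5 100.3]
```

```bash
python3 -m handwheel '[[[0.02,-0.007,0.2,-0.004],[0.02,-0.007,0.35,-0.004],[0.02,-0.007,0.45,-0.004],[0.02,-0.007,0.5,-0.004],[0.02,-0.007,0.5,-0.004]]]'; python3 -m handwheel '[[[0,0,0,0],[0,0,0,0],[0,0,0,0],[0,0,0,0],[0,0,0,0],[0,0,0,0]]]' 0;  python3 to.py .4296 -.2576 .28 93.6
```

```text
time_s: 10.28
eef_pos: [0.4535, 0.3024, 0.1198]
eef_rot: [-0.0, 0.688, 0.726, -0.001]
wrist_force: [0.1, 0.5, 1.4]
opening: 0.468
grasp_force: 0.0
time_s: 11.02
eef_pos: [0.454, 0.3032, 0.1214]
eef_rot: [0.0, 0.688, 0.726, 0.001]
wrist_force: [-0.7, -0.6, 5.3]
opening: 0.203
grasp_force: 59.8
t 11.03 pos [0.454  0.3032 0.1214] head 93.1 tilt 0.11 F [-0.7 -0.6  5.3] open 0.203
shares [-2.7931 -0.2722 -0.7945] twist -0.0058 mm [-558.6  -54.4 -158.9]
```

```bash
python3 -m handwheel '[[[0,0,-0.15,0],[0,0,-0.4,0],[0,0,-0.6,0],[0,0,-0.8,0],[0,0,-0.8,0],[-0.2,0,-0.8,0],[-0.5,-0.1,-0.8,0],[-0.8,-0.1,-0.8,0],[-1,-0.1,-0.8,0]]]'; python3 -m handwheel '[[[-0.3,-0.1,0,0],[-0.6,-0.1,0,0],[-0.9,-0.1,0,0],[-1,-0.1,0,0],[-1,-0.1,0,0]]]' >/dev/null; python3 to.py .4296 -.2576 .25 93.6;  python3 - <<'E'
from h import *; from bench import ctrl
c=ctrl.camera("top"); cv2.imwrite("pics/top3.png",c["color"][:,:,::-1])
E
```

```text
time_s: 12.15
eef_pos: [0.4428, 0.1002, 0.278]
eef_rot: [-0.001, 0.688, 0.726, -0.001]
wrist_force: [0.5, 0.1, -2.7]
opening: 0.204
grasp_force: 59.6
t 12.78 pos [ 0.434  -0.0995  0.2781] head 92.91 tilt 0.2 F [-0.8 -0.1 -2.4] open 0.201
shares [-0.7885 -0.0617  0.1393] twist -0.008 mm [-157.7  -12.3   27.9]
```

View pics/top3.png

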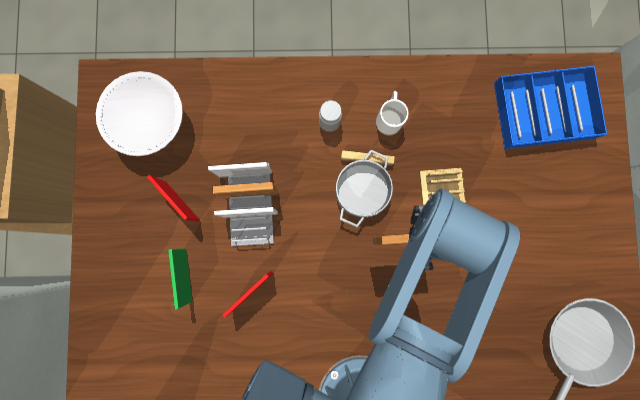

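The board hangs straight in the gripper (at (395,239), weight reading fine) and the pot is still parked. Continue over the slot.

```bash
python3 -m handwheel '[[[-0.3,-0.03,0,-0.008],[-0.6,-0.06,0,-0.008],[-0.79,-0.062,0,-0.008],[-0.79,-0.062,0,-0.008],[-0.79,-0.062,0,-0.008]]]' >/dev/null; python3 to.py .4296 -.2576 .121 93.6
```

```text
t 13.45 pos [ 0.4311 -0.2553  0.2793] head 93.85 tilt 0.13 F [-0.6 -0.4 -2.8] open 0.202
shares [-0.0128 -0.0076  0.7916] twist 0.0029 mm [ -2.6  -1.5 158.3]
```

```bash
python3 -m handwheel '[[[-0.013,-0.008,0.15,0.003],[-0.013,-0.008,0.35,0.003],[-0.013,-0.008,0.5,0.003],[-0.013,-0.008,0.54,0.003],[-0.013,-0.008,0.58,0.003],[-0.013,-0.008,0.6,0.003]]]'; python3 to.py .4296 -.2576 .121 93.6
python3 - <<'E'
from h import *; from bench import ctrl
c=ctrl.camera("scene"); cv2.imwrite("pics/scene3.png",cv2.resize(c["color"][110:260,130:260,::-1],None,fx=4,fy=4,interpolation=cv2.INTER_CUBIC))
E
```

```text
time_s: 14.2
eef_pos: [0.4304, -0.2598, 0.161]
eef_rot: [0.001, 0.685, 0.729, 0.0]
wrist_force: [-0.0, -0.0, -3.4]
opening: 0.2
grasp_force: 59.9
t 14.2 pos [ 0.4304 -0.2598  0.161 ] head 93.56 tilt 0.1 F [-0.  -0.  -3.4] open 0.2
shares [ 0.0112 -0.0033  0.2001] twist -0.0004 mm [ 2.2 -0.7 40. ]
```

View pics/scene3.png

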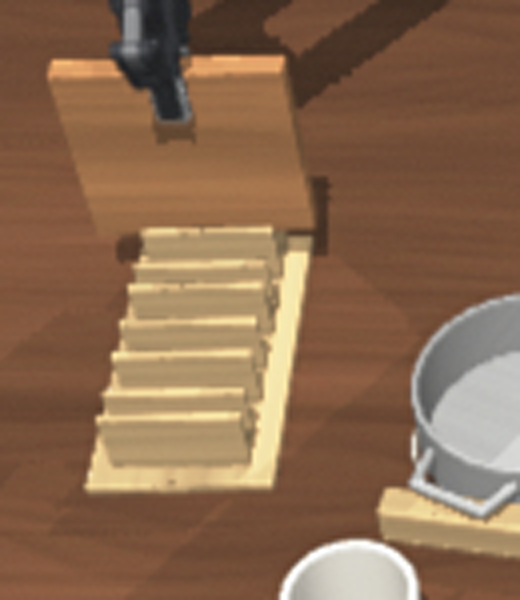

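The board's lower edge at (205,230) is between the first fin (hidden) and the second (208,235), with no contact force. Lower it.

```bash
python3 -m handwheel '[[[0.005,0,0.05,0],[0.01,0,0.1,0],[0.01,0,0.14,0],[0.01,0,0.17,0],[0.01,0,0.185,0],[0.01,0,0.19,0]]]'; python3 to.py .4296 -.2576 .121 93.6
```

```text
time_s: 15.0
eef_pos: [0.4296, -0.2578, 0.1221]
eef_rot: [-0.0, 0.685, 0.728, 0.0]
wrist_force: [0.7, -0.1, -2.4]
opening: 0.204
grasp_force: 60.0
t 15.0 pos [ 0.4296 -0.2578  0.1221] head 93.52 tilt 0.01 F [ 0.7 -0.1 -2.4] open 0.204
shares [0.0008 0.0001 0.0057] twist -0.0009 mm [0.2 0.  1.1]
```

```bash
python3 -m handwheel '[[[0,0,0.008,0],[0,0,0.01,0]]]'; python3 -m handwheel '[[[0,0,0,0],[0,0,0,0],[0,0,0,0],[0,0,-0.2,0],[0,0,-0.5,0],[0,0,-0.5,0],[0.4,0,-0.5,0],[0.7,0.1,-0.5,0],[1,0.2,-0.5,0],[1,0.2,-0.5,0]]]' 40 >/dev/null; python3 to.py .5695 .2933 .22 93
```

```text
time_s: 15.25
eef_pos: [0.43, -0.2578, 0.1216]
eef_rot: [0.0, 0.685, 0.729, 0.0]
wrist_force: [-3.0, 5.2, 10.5]
opening: 0.199
grasp_force: 61.5
t 16.5 pos [ 0.457  -0.0523  0.2195] head 93.73 tilt 0.07 F [-0.1 -0.3  0.7] open 0.464
shares [ 1.6879e+00  6.7400e-01 -1.4000e-03] twist 0.0085 mm [ 3.376e+02  1.348e+02 -3.000e-01]
```

```bash
python3 -m handwheel '[[[0.3,0.1,0,0.008],[0.6,0.25,0,0.008],[0.9,0.35,0,0.008],[1,0.4,0,0.008],[1,0.4,0,0.008]]]' >/dev/null
python3 - <<'E'
from h import *; from bench import ctrl
c=ctrl.camera("top"); P=cloud(c); z=P[...,2]; m=(z>.105)&(z<.16)
def comps(b):
    k=m&(abs(P[...,0]-b[0])<.02)&(abs(P[...,1]-b[1])<.1); print(b,k.sum(),rect(P[k]) if k.sum()>10 else "")
for b in [(.5695,.2933),(.5123,.2948),(.6278,.3105),(.4296,-.2576)]: comps(b)
k=(z>.135)&(z<.16)&(abs(P[...,0]-.4296)<.02); print(rect(P[k&(abs(P[...,1]+.2576)<.1)]))
q=P[(z>.047)&(z<.06)&(abs(P[...,1]+.02)<.1)&(abs(P[...,0]-.575)<.1)];print("pot",potfit(c))
E
python3 to.py .5695 .2933 .22 93
```

```text
(0.5695, 0.2933) 319 (array([567.6, 325. ]), array([18.7, 85.6]), 3.3)
(0.5123, 0.2948) 172 (array([512.2, 295.3]), array([ 10.2, 149. ]), 2.7)
(0.6278, 0.3105) 211 (array([626.3, 335.4]), array([ 10.8, 101.3]), 3.3)
(0.4296, -0.2576) 477 (array([ 431.4, -257.5]), array([ 18.1, 150.7]), 3.5)
(array([ 431.4, -257.7]), array([ 18. , 150.3]), 3.5)
pot (array([ 0.57143129, -0.01870717]), np.int64(159), 305)
t 17.18 pos [0.5242 0.1494 0.2191] head 92.95 tilt 0.11 F [-0.5  0.1  0.1] open 0.467
shares [ 0.707   0.2631 -0.005 ] twist -0.0006 mm [141.4  52.6  -1. ]
```

```bash
python3 -m handwheel '[[[0.3,0.1,0,0],[0.6,0.2,0,0],[0.707,0.263,0,0],[0.707,0.263,0,0],[0.707,0.263,0,0],[0.707,0.263,0,0]]]' >/dev/null; python3 to.py .5695 .2933 .12 93
```

```text
t 17.93 pos [0.5702 0.2911 0.2203] head 92.73 tilt 0.03 F [-0.6 -0.  -0.4] open 0.474
shares [ 0.0116 -0.0028  0.5013] twist -0.0031 mm [  2.3  -0.6 100.3]
```

```bash
python3 -m handwheel '[[[0.01,-0.003,0.2,-0.003],[0.01,-0.003,0.35,-0.003],[0.01,-0.003,0.45,-0.003],[0.01,-0.003,0.5,-0.003],[0.01,-0.003,0.5,-0.003]]]' | grep -E 'pos|wrist'; python3 -m handwheel '[[[0,0,0,0],[0,0,0,0],[0,0,0,0],[0,0,0,0],[0,0,0,0],[0,0,0,0]]]' 0| grep -E 'pos|wrist|open|grasp';  python3 -m handwheel '[[[0,0,-0.15,0],[0,0,-0.4,0],[0,0,-0.6,0],[0,0,-0.8,0],[0,0,-0.8,0],[-0.2,0,-0.8,0],[-0.5,-0.05,-0.8,0],[-0.8,-0.1,-0.8,0],[-1,-0.1,-0.8,0],[-1,-0.1,-0.8,0]]]' | grep -E 'pos|wrist|open'; python3 to.py .5465 -.2503 .28 93.6
```

```text
eef_pos: [0.5697, 0.2944, 0.1202]
wrist_force: [0.5, -0.1, -0.1]
eef_pos: [0.5702, 0.2949, 0.1217]
wrist_force: [-1.2, -0.9, 5.8]
opening: 0.202
grasp_force: 60.0
eef_pos: [0.5597, 0.0911, 0.278]
wrist_force: [-0.1, 0.2, -2.2]
opening: 0.202
t 20.55 pos [0.5597 0.0911 0.278 ] head 92.85 tilt 0.18 F [-0.1  0.2 -2.2] open 0.202
shares [-1.7018 -0.1509 -0.0089] twist -0.0087 mm [-340.4  -30.2   -1.8]
```

```bash
python3 -m handwheel '[[[-0.3,-0.03,0,-0.004],[-0.6,-0.06,0,-0.009],[-0.9,-0.09,0,-0.009],[-1,-0.1,0,-0.009],[-1,-0.1,0,-0.009]]]' >/dev/null; python3 -m handwheel '[[[-0.3,-0.02,0,0],[-0.6,-0.04,0,0],[-0.7,-0.05,0,0],[-0.7,-0.05,0,0],[-0.7,-0.05,0,0]]]' >/dev/null; python3 to.py .5463 -.2503 .16 93.6
```

```text
t 21.8 pos [ 0.5511 -0.2449  0.2799] head 93.98 tilt 0.09 F [ 0.1  1.3 -2.9] open 0.201
shares [-0.0261 -0.0256  0.5994] twist 0.0045 mm [ -5.2  -5.1 119.9]
```

```bash
python3 -m handwheel '[[[-0.02,-0.024,0.15,0.002],[-0.02,-0.024,0.3,0.002],[-0.02,-0.024,0.44,0.002],[-0.02,-0.024,0.47,0.002],[-0.02,-0.024,0.47,0.002]]]' >/dev/null; python3 to.py .5463 -.2503 .15 93.6
```

```text
t 22.43 pos [ 0.5467 -0.2505  0.1868] head 93.78 tilt 0.01 F [ 0.4 -0.7 -3.2] open 0.203
shares [ 0.0011 -0.0018  0.1838] twist 0.0021 mm [ 0.2 -0.4 36.8]
```

```bash
python3 -m handwheel '[[[0,-0.002,0.05,0.002],[0,-0.002,0.1,0.002],[0,-0.002,0.15,0.002],[0,-0.002,0.18,0.002],[0,-0.002,0.18,0.002]]]'|grep -E 'pos|wrist'; python3 to.py .5463 -.2503 .121 93.6
```

```text
eef_pos: [0.5454, -0.2514, 0.1495]
wrist_force: [-0.4, 0.3, -2.7]
t 23.05 pos [ 0.5454 -0.2514  0.1495] head 93.51 tilt 0.08 F [-0.4  0.3 -2.7] open 0.199
shares [0.0051 0.0049 0.1424] twist -0.001 mm [ 1.   1.  28.5]
```

```bash
python3 -m handwheel '[[[0,0.003,0.05,0],[0,0.003,0.1,0],[0,0.003,0.13,0],[0,0.003,0.14,0],[0,0.003,0.145,0],[0,0.003,0.145,0]]]'|grep -E 'pos|wrist';  python3 -m handwheel '[[[0,0,0,0],[0,0,0,0],[0,0,0,0],[0,0,-0.2,0],[0,0,-0.5,0],[0,0,-0.5,0],[0.4,0,-0.5,0],[0.7,0,-0.5,0],[1,0,-0.5,0],[1,0,-0.5,0]]]' 40 >/dev/null; python3 to.py .5123 .2950 .22 93
```

```text
eef_pos: [0.5468, -0.2516, 0.122]
wrist_force: [-1.8, 2.2, 3.7]
t 25.05 pos [ 0.5332 -0.0484  0.2204] head 93.75 tilt 0.09 F [ 0.  -0.1  0.6] open 0.471
shares [1.7201 0.0083 0.0041] twist 0.0088 mm [344.    1.7   0.8]
```

```bash
python3 -m handwheel '[[[0.3,0,0,0.008],[0.6,0,0,0.008],[0.9,0,0,0.008],[1,0,0,0.008],[1,0,0,0.008]]]' >/dev/null
cat > chk.py <<'E'
from h import *; from bench import ctrl
c=ctrl.camera("top"); P=cloud(c); z=P[...,2]
for b,t in [((.4296,-.2576),.148),((.5453,-.2503),.148),((.4875,-.2538),.128),((.6032,-.2467),.128),((.5123,.295),.128),((.6278,.3105),.128)]:
    k=(abs(z-t)<.01)&(abs(P[...,0]-b[0])<.02)&(abs(P[...,1]-b[1])<.1); print(b,k.sum(),rect(P[k]) if k.sum()>10 else "",P[k][:,2].mean() if k.sum() else "")
print("pot",potfit(c))
E
python3 chk.py; python3 to.py .5123 .2950 .22 93
```

```text
(0.4296, -0.2576) 445 (array([ 431.4, -257.6]), array([ 18. , 150.9]), 3.5) 0.14854928886313742
(0.5453, -0.2503) 444 (array([ 547.6, -251.4]), array([ 18.4, 150.6]), 3.5) 0.14826952338834123
(0.4875, -0.2538) 0  
(0.6032, -0.2467) 0  
(0.5123, 0.295) 155 (array([510.7, 323.5]), array([10.2, 91.3]), 2.9) 0.12798054977628068
(0.6278, 0.3105) 179 (array([626.8, 332.8]), array([ 11.1, 105.5]), 2.9) 0.1278030481189928
pot (array([ 0.57145352, -0.01875909]), np.int64(167), 306)
t 25.73 pos [0.5219 0.1474 0.2207] head 92.89 tilt 0.05 F [-0.1 -0.3  1.3] open 0.467
shares [ 0.7394 -0.0106  0.0031] twist -0.0013 mm [147.9  -2.1   0.6]
```

Both thick boards stand fully down (tops at 0.148). Now the thin ones.

```bash
python3 -m handwheel '[[[0.3,0,0,0],[0.6,0,0,0],[0.74,-0.01,0,0],[0.74,-0.01,0,0],[0.74,-0.01,0,0],[0.74,-0.01,0,0]]]' >/dev/null; python3 to.py .5123 .295 .10 93
```

```text
t 26.48 pos [0.5131 0.2937 0.2212] head 92.71 tilt 0.02 F [ 0.6 -0.2  0.4] open 0.472
shares [ 0.0068 -0.0037  0.6061] twist -0.0034 mm [  1.4  -0.7 121.2]
```

```bash
python3 -m handwheel '[[[0.007,-0.004,0.2,-0.003],[0.007,-0.004,0.4,-0.003],[0.007,-0.004,0.55,-0.003],[0.007,-0.004,0.6,-0.003],[0.007,-0.004,0.6,-0.003]]]' | grep -E 'pos|wrist'; python3 -m handwheel '[[[0,0,0,0],[0,0,0,0],[0,0,0,0],[0,0,0,0],[0,0,0,0],[0,0,0,0]]]' 0| grep -E 'pos|wrist|open|grasp';  python3 -m handwheel '[[[0,0,-0.15,0],[0,0,-0.4,0],[0,0,-0.6,0],[0,0,-0.8,0],[0,0,-0.8,0],[-0.2,0,-0.8,0],[-0.5,-0.05,-0.8,0],[-0.8,-0.1,-0.8,0],[-1,-0.1,-0.8,0],[-1,-0.1,-0.8,0]]]' | grep -E 'pos|wrist|open'; python3 to.py .4890 -.2538 .26 93.6
```

```text
eef_pos: [0.5119, 0.2961, 0.1013]
wrist_force: [0.1, -0.5, 0.1]
eef_pos: [0.5125, 0.2971, 0.103]
wrist_force: [-2.1, -0.5, 6.3]
opening: 0.104
grasp_force: 59.9
eef_pos: [0.5019, 0.0935, 0.2598]
wrist_force: [-0.0, 1.2, -2.1]
opening: 0.106
t 29.1 pos [0.5019 0.0935 0.2598] head 92.86 tilt 0.12 F [-0.   1.2 -2.1] open 0.106
shares [-1.7314e+00 -1.5080e-01 -3.0000e-04] twist -0.0086 mm [-3.463e+02 -3.020e+01 -1.000e-01]
```

```bash
python3 -m handwheel '[[[-0.3,-0.03,0,-0.004],[-0.6,-0.06,0,-0.009],[-0.9,-0.09,0,-0.009],[-1,-0.1,0,-0.009],[-1,-0.1,0,-0.009]]]' >/dev/null; python3 -m handwheel '[[[-0.3,-0.02,0,0],[-0.6,-0.04,0,0],[-0.73,-0.06,0,0],[-0.73,-0.06,0,0],[-0.73,-0.06,0,0]]]' >/dev/null; python3 to.py .4872 -.2555 .17 93.6
```

```text
t 30.35 pos [ 0.4915 -0.2492  0.2606] head 93.96 tilt 0.1 F [-0.7  0.6 -1. ] open 0.107
shares [-0.0305 -0.0232  0.453 ] twist 0.0041 mm [-6.1 -4.6 90.6]
```

```bash
python3 -m handwheel '[[[-0.02,-0.022,0.15,0.002],[-0.02,-0.022,0.3,0.002],[-0.02,-0.022,0.44,0.002],[-0.02,-0.022,0.45,0.002],[-0.02,-0.022,0.45,0.002],[-0.02,-0.022,0.45,0.002]]]' >/dev/null; python3 to.py .4872 -.2555 .14 93.6;  python3 - <<'E'
from h import *; from bench import ctrl
c=ctrl.camera("scene"); cv2.imwrite("pics/scene4.png",cv2.resize(c["color"][110:260,130:260,::-1],None,fx=4,fy=4,interpolation=cv2.INTER_CUBIC))
E
```

```text
t 31.1 pos [ 0.488  -0.2557  0.173 ] head 93.73 tilt 0.16 F [ 0.7 -0.9 -1.6] open 0.107
shares [ 0.0018 -0.0045  0.1648] twist 0.0015 mm [ 0.4 -0.9 33. ]
```

View pics/scene4.png

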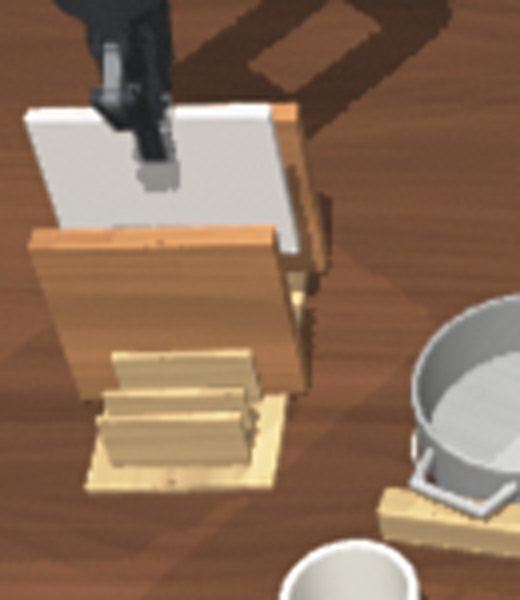

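The thin board (white, lower right corner (290,252)) hangs between the two standing thick boards, above the narrow slot. Lower it gently.

```bash
python3 -m handwheel '[[[0,-0.003,0.05,0.001],[0,-0.003,0.1,0.001],[0,-0.003,0.13,0.001],[0,-0.003,0.16,0.001],[0,-0.003,0.16,0.001],[0,-0.003,0.16,0.001]]]'|grep -E 'pos|wrist'; python3 to.py .4872 -.2555 .103 93.6
```

```text
eef_pos: [0.4866, -0.2557, 0.1395]
wrist_force: [0.1, -1.0, -1.7]
t 31.9 pos [ 0.4866 -0.2557  0.1395] head 93.61 tilt 0.02 F [ 0.1 -1.  -1.7] open 0.108
shares [0.0009 0.003  0.1823] twist 0.0001 mm [ 0.2  0.6 36.5]
```

```bash
python3 -m handwheel '[[[0,0.002,0.05,0],[0,0.002,0.1,0],[0,0.002,0.15,0],[0,0.002,0.175,0],[0,0.002,0.185,0],[0,0.002,0.185,0]]]'|grep -E 'pos|wrist';  python3 -m handwheel '[[[0,0,0,0],[0,0,0,0],[0,0,0,0],[0,0,-0.2,0],[0,0,-0.5,0],[0,0,-0.6,0],[0.4,0,-0.6,0],[0.7,0,-0.6,0],[1,0,-0.6,0],[1,0,-0.6,0]]]' 40 >/dev/null; python3 to.py .6278 .3105 .22 93
```

```text
eef_pos: [0.4871, -0.2554, 0.103]
wrist_force: [-2.2, 3.0, 5.3]
t 33.9 pos [ 0.4736 -0.0528  0.2223] head 93.84 tilt 0.04 F [ 0.2 -1.1  0.2] open 0.471
shares [1.7608 0.8907 0.0125] twist 0.0098 mm [352.2 178.1   2.5]
```

```bash
python3 -m handwheel '[[[0.3,0.2,0,0],[0.6,0.4,0,0],[0.9,0.6,0,0],[1,0.7,0,0],[1,0.7,0,0]]]' >/dev/null; python3 chk.py; python3 to.py .6275 .3105 .22 93
```

```text
(0.4296, -0.2576) 441 (array([ 432.7, -256.6]), array([ 18. , 151.2]), 3.5) 0.14847985559302446
(0.5453, -0.2503) 445 (array([ 546.7, -251.7]), array([ 18.1, 150.6]), 3.5) 0.14820908610601174
(0.4875, -0.2538) 234 (array([ 487.7, -256. ]), array([ 10. , 148.5]), 3.7) 0.12839760648839485
(0.6032, -0.2467) 0  
(0.5123, 0.295) 0  
(0.6278, 0.3105) 173 (array([627.8, 311.2]), array([ 10.8, 148.4]), 3.2) 0.12769716282809201
pot (array([ 0.5712448 , -0.01879165]), np.int64(159), 302)
t 34.58 pos [0.602  0.153  0.2212] head 93.73 tilt 0.07 F [-0.6 -0.4 -0.5] open 0.468
shares [0.7774 0.1782 0.0054] twist 0.0085 mm [155.5  35.6   1.1]
```

```bash
python3 -m handwheel '[[[0.3,0.07,0,0.008],[0.6,0.14,0,0.008],[0.78,0.18,0,0.008],[0.78,0.18,0,0.008],[0.78,0.18,0,0.008],[0.78,0.18,0,0.008]]]' >/dev/null; python3 to.py .6278 .311 .10 93.1
```

```text
t 35.33 pos [0.6278 0.3083 0.2224] head 92.79 tilt 0.03 F [-0.1  0.1  0.5] open 0.468
shares [0.0138 0.0007 0.6122] twist -0.0036 mm [2.800e+00 1.000e-01 1.224e+02]
```

```bash
python3 -m handwheel '[[[0.012,0,0.2,-0.003],[0.012,0,0.4,-0.003],[0.012,0,0.55,-0.003],[0.012,0,0.61,-0.003],[0.012,0,0.61,-0.003]]]' | grep -E 'pos|wrist'; python3 -m handwheel '[[[0,0,0,0],[0,0,0,0],[0,0,0,0],[0,0,0,0],[0,0,0,0],[0,0,0,0]]]' 0| grep -E 'pos|wrist|open|grasp';  python3 -m handwheel '[[[0,0,-0.15,0],[0,0,-0.4,0],[0,0,-0.6,0],[0,0,-0.8,0],[0,0,-0.8,0],[-0.2,0,-0.8,0],[-0.5,-0.05,-0.8,0],[-0.8,-0.1,-0.8,0],[-1,-0.1,-0.8,0],[-1,-0.1,-0.8,0]]]' | grep -E 'pos|wrist|open'; python3 to.py .603 -.2475 .26 93.6
```

```text
eef_pos: [0.6273, 0.3119, 0.1]
wrist_force: [1.1, 1.3, -0.3]
eef_pos: [0.6283, 0.3131, 0.1024]
wrist_force: [-1.0, -2.4, 6.2]
opening: 0.107
grasp_force: 59.9
eef_pos: [0.618, 0.1089, 0.2585]
wrist_force: [0.4, 0.5, -1.6]
opening: 0.103
t 37.95 pos [0.618  0.1089 0.2585] head 92.94 tilt 0.14 F [ 0.4  0.5 -1.6] open 0.103
shares [-1.7759 -0.166  -0.0063] twist -0.0077 mm [-355.2  -33.2   -1.3]
```

```bash
python3 -m handwheel '[[[-0.3,-0.03,0,-0.004],[-0.6,-0.06,0,-0.008],[-0.9,-0.09,0,-0.008],[-1,-0.11,0,-0.008],[-1,-0.11,0,-0.008]]]' >/dev/null; python3 -m handwheel '[[[-0.3,-0.03,0,0],[-0.6,-0.06,0,0],[-0.79,-0.08,0,0],[-0.79,-0.08,0,0],[-0.79,-0.08,0,0]]]' >/dev/null; python3 to.py .603 -.2475 .17 93.6
```

```text
t 39.2 pos [ 0.6028 -0.2453  0.2597] head 93.97 tilt 0.1 F [ 0.5  0.6 -2.4] open 0.113
shares [-1.190e-02  4.000e-04  4.485e-01] twist 0.0043 mm [-2.4  0.1 89.7]
```

```bash
python3 -m handwheel '[[[0,0.003,0.15,0.003],[0,0.003,0.3,0.003],[0,0.003,0.44,0.003],[0,0.003,0.45,0.003],[0,0.003,0.45,0.003],[0,0.003,0.45,0.003]]]' >/dev/null; python3 to.py .603 -.2475 .14 93.6
```

```text
t 39.95 pos [ 0.604  -0.2476  0.1723] head 93.65 tilt 0.17 F [-0.1 -0.1 -1.7] open 0.109
shares [ 0.001  -0.0054  0.1614] twist 0.0006 mm [ 0.2 -1.1 32.3]
```

```bash
python3 -m handwheel '[[[0,-0.004,0.05,0],[0,-0.004,0.1,0],[0,-0.004,0.13,0],[0,-0.004,0.16,0],[0,-0.004,0.16,0],[0,-0.004,0.16,0]]]'|grep -E 'pos|wrist'; python3 to.py .603 -.2475 .1025 93.6
```

```text
eef_pos: [0.6023, -0.2478, 0.1385]
wrist_force: [0.2, -0.1, -0.8]
t 40.7 pos [ 0.6023 -0.2478  0.1385] head 93.61 tilt 0.02 F [ 0.2 -0.1 -0.8] open 0.107
shares [0.0012 0.0037 0.18  ] twist 0.0001 mm [ 0.2  0.7 36. ]
```

```bash
python3 -m handwheel '[[[0,0.003,0.05,0],[0,0.003,0.1,0],[0,0.003,0.15,0],[0,0.003,0.175,0],[0,0.003,0.183,0],[0,0.003,0.183,0]]]'|grep -E 'pos|wrist';  python3 -m handwheel '[[[0,0,0,0],[0,0,0,0],[0,0,0,0],[0,0,-0.2,0],[0,0,-0.5,0],[0,0,-0.8,0],[0.4,-0.4,-0.8,0],[0.7,-0.7,-0.8,0],[1,-1,-0.8,0],[1,-1,-0.8,0]]]' 40 >/dev/null; python3 -m handwheel '[[[0.3,-0.3,0,0],[0.6,-0.3,0,0],[0.9,-0.3,0,0],[1,-0.3,0,0],[1,-0.3,0,0]]]'|grep pos; python3 chk.py;  python3 - <<'E'
from h import *; from bench import ctrl
c=ctrl.camera("scene"); cv2.imwrite("pics/scene5.png",c["color"][:,:,::-1])
c=ctrl.camera("top"); cv2.imwrite("pics/top5.png",cv2.resize(c["color"][140:290,270:470,::-1],None,fx=4,fy=4))
E
```

```text
eef_pos: [0.6029, -0.2474, 0.1024]
wrist_force: [-2.4, 2.9, 4.7]
eef_pos: [0.3422, 0.1152, 0.2619]
(0.4296, -0.2576) 442 (array([ 431.2, -257.5]), array([ 18. , 150.4]), 3.5) 0.14841269365014892
(0.5453, -0.2503) 442 (array([ 544. , -251.6]), array([ 18.2, 149.5]), 3.5) 0.14836186343052724
(0.4875, -0.2538) 239 (array([ 488.2, -256.2]), array([ 10.1, 148.4]), 3.6) 0.1283306081554933
(0.6032, -0.2467) 247 (array([ 603.3, -248.5]), array([ 10.2, 149.7]), 3.7) 0.12801638792308134
(0.5123, 0.295) 0  
(0.6278, 0.3105) 0  
pot (array([ 0.5708887 , -0.01871561]), np.int64(153), 311)
```

View pics/scene5.png

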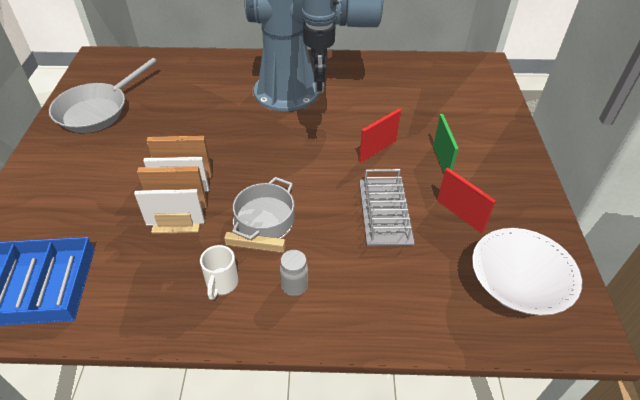

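View pics/top5.png

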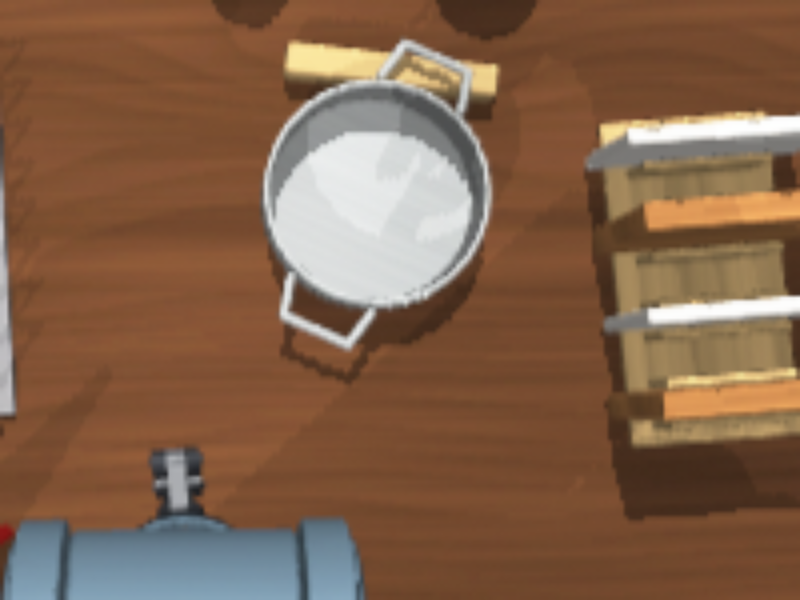

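The pot's rim is at the same pixels as right after parking (264 to 491, top 82). All four boards stand upright in their slots, and the mug and jar are untouched.

```bash
python3 -c "
from bench import ctrl; print(ctrl.hand_in())"
```

```text
the job is handed in; nothing more can be done
None
```

I handed the job in: the pot is against the bumper on its ring mark, all four boards stand fully down in matching slots, and I left the mug and jar alone; `hand_in()` gave no verdict.

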